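Square a jewellery tray into the shelf rails and press its tie clip home

TASK

Without lifting it, slide the open jewellery tray along the board until it sits fully home in the corner of the two beech rails, its far long side flat against the far rail and its left end against the left rail, as seen from the robot. Then take the tie clip off the turntable and press it, front bar up, all the way down between the padded rolls of the tray's empty long cutout, the tray staying home in the corner. Leave everything else standing where it is.

Things in the scene. Friction and masses are not known exactly. Their poses are not given: they have to be found in the camera images.
- rails: Fixed L of two straight beech rails on the board, 20 mm high, 14 mm thick, turned by up to 7 degrees. Origin: inner corner at board level. Inner face of the far rail: plane x = 0, from y = +14 to -266 mm. Inner face of the left rail: plane y = 0, from x = 0 to -250 mm. The corner opens towards -x and -y.
- tray: Loose open dark-wood jewellery tray, 90 (x) x 120 (y) x 26 mm, about 0.4 kg, flat on the board. Origin: centre of its underside. Rigid grey insert, its top 24 mm up, 2 mm below the 4 mm thick rim. A cuff link (13 mm wide, 3 mm proud) 45 mm from the centre at each end along y. Home: axes parallel to the rails', centre at x = -45, y = -60 mm in their frame. Starts up to 0.5 rad off that.
- tray_corner (a point): The tray's far left lower corner (+45, +60, 0 mm in the tray's frame): it meets the origin of the rails when the tray is home.
- cutout (a point): Centre of the floor of the tray's long cutout (tray frame 0, 0, 12.5 mm; same axes): 68 mm long along y, 11.5 mm deep. A padded round roll 11.5 mm thick runs along each side, top level with the insert, the gap between them 8 mm at mid height. Each yields sideways up to 3 mm (spring, 3 N at rest, +1.5 N per mm): the clip goes in with a press of 5 to 15 N and stays by friction.
- tie_clip: Loose steel tie clip, 58 (x) x 9 (y) x 13 mm high, 22 g, front bar up on the turntable. Origin: centre of its underside. The bar is the top 4.5 mm; below it the clip is 50 mm long, its lowest 2.5 mm 7 mm wide. Either end may point either way in the cutout. Home: underside on the cutout's floor, top 1.5 mm above the insert.
- turntable: White plastic lazy Susan, fixed foot. Origin: on the board under its axis. Its disc, 250 mm across, has a flat top 28 mm above the board and turns with a little friction. The tie clip, jar, cedar block and lint comb lie on it, each about 55 mm from the axis along x and along y; which is where changes.
- jar: Round glass trinket jar with a steel lid, 60 mm across, 55 mm high, on the turntable. Origin: centre of its underside. Leave alone.
- cedar: Cedar wood block, 60 x 40 x 20 mm, on the turntable. Origin: centre of its underside. Leave alone.
- comb: Navy plastic lint comb with a row of steel teeth, about 75 x 44 x 10 mm, on the turntable. Origin: near its middle, underside. Leave alone.
- cologne: Square cologne bottle, 42 x 42 mm, 80 mm high, on the board. Origin: centre of its underside. It stands either by the far rail (rails' frame about x = -35, y = -210 mm) or by the left rail (about x = -210, y = -35 mm), in the way of one of the two ways into the corner. Leave it standing.
- tin_mid (a point): Centre of the underside of a round shoe-cream tin, 76 mm across, 24 mm high, standing outside the rails. Leave alone.
- brush: Wooden clothes brush, 150 x 46 x 38 mm, left of the work area. Origin: centre of its underside. Leave alone.
- glasses_case: Dark closed glasses case, 155 x 58 x 36 mm, at the far right of the rails. Origin: centre of its underside. Leave alone.
Not all that is in view belongs to the job. Of the things that look like the tie_clip, the smaller one is meant.

How it is judged:
By the outcome, as a careful person would: the job done as asked, in the order asked, and still so for the second after the job is handed in, with the robot touching nothing.
It also fails if it takes over 70 s, if anything falls off the work surface, if the arm or the gripper's body presses on something with over 40 N, if the wrist force passes 120 N, or if a joint passes its speed limit or range.

ROBOT

A 6-joint arm with a two-finger parallel gripper is mounted at the origin on the work surface. World frame = base frame: x ahead of the robot, y to its left, z up, the work surface at z = 0. Lengths are in m, angles in rad, forces in N, time in s.
With the tool pointing down it reaches from about 0.375 to 0.975 m from the base axis. Payload 3.8 kg.
Tool frame: the origin (TCP) lies midway between the tips of the shut fingers; the grasp point (between the pads) lies 19 mm behind it; z points along the fingers, y is the line along which they close (so a half turn about z gives the same grasp; the last joint's range is limited). The gripper opens to 85 mm and grips with 20 to 120 N. Pads are 22 mm wide; open, the fingers measure 114 mm over their backs; the gripper's body (76 mm by 85 mm) begins 54 mm behind the grasp point. The pads swing forward as they close: fully open they stand 13 mm farther back than shut.
Start: joints at [1.088, 0.264, 1.604, -0, 1.274, -0.037], TCP at [0.291, 0.609, 0.206] pointing down, gripper open.
Joint ranges: [-2.63, 2.63], [-0.94, 2.18], [0.31, 2.57], [-1.31, 4.45], [0, 2.66], [-2.55, 2.55]. Speed limits (rad/s): [2.57, 2.57, 3.14, 3.14, 3.14, 3.14].

INTERFACE

Orientations are given as a rotation vector (axis times angle).
In Python, from workcell import bot gives the robot as it stands.
- The arm moves only by the tool servo_tool, never from a script. Its argument "series" is a list of rows, each a list of 7 numbers: the shift along the world's x, y, z in units of 0.15 m (1.0 is 0.15 m), then the turn, a rotation vector about the world's x, y, z in units of 180 degrees (1.0 is 180 degrees), then the closure, from 0 (fully open) to 1 (shut). A call has 1 to 20 rows; each row is the pose to reach, as a shift and turn from the pose commanded when the call began, turning the shorter way round; what a row does not reach only later rows make up. A row lasts 1/10 s, in which the tool goes at most 50 mm and 8.59 degrees, less where a joint would pass 70% of its speed; a pose out of reach is approached as far as the arm can. A call with a number of a shift or a turn outside -1 to 1 is refused whole. A call with a gripper value outside its range is refused whole. The fingers move at their own pace and stop on an object; "newtons" is the grip in N (left out, the last holds). Time passes only in rows, so rows that repeat a pose let the fingers close. It gives the time, the measured TCP pose, the force, the opening and the grip force at its end, in the units of the state.
- bot.read_state(): the state, without advancing time (a new reading comes with each control period).
- bot.read_camera(name): name is "side" or "top"; returns the picture (400x640x3 uint8, red, green, blue); there is no depth.
- bot.camera_info(name): a dict with "vertical_fov" (degrees; the focal length in pixels is half the picture's height over the tangent of half this angle, whatever the lens; pixels are square), "cx", "cy" (the principal point, pixels), "R" (3x3) and "t" (3): a world point X has camera coordinates R X + t. Camera axes: x right, y down, z forward; pixel columns grow to the right and rows downward; lengths in m; the calibration is good to about 2 mm. A picture is of the moment at which its call begins. camera_info takes no time and is no camera call.
- bot.finish_job(): hands the job in; it is judged then, once.
Trained networks look in the newest picture that a camera, given by its name, has taken for a name from the list of things; names that differ only in an ending like _2 or _b are one class to them, and where a whole thing is asked for, a point or a joint stands for the part that bears it (a point fixed in the world has none). Each returns a list of dicts, best first, with "score" (0 to 1); they miss things now and then, are a little off and sometimes report something else, mostly with a low value. They report only what shows in the picture. A call takes as long as a camera call. They do not tell look-alikes from the thing itself.
- bot.recognise(target, camera): "box" ([left, top, right, bottom] as shares, 0 to 1, of the picture: columns of its width, rows of its height, round what is visible of it).
- bot.trace(target, camera): "mask" (400x640 bool, what is visible of it) and "box" ([left, top, right, bottom] as shares, 0 to 1, of the picture: columns of its width, rows of its height, round what is visible of it).
- bot.mark_of(target, camera): "at" ([row, column] as shares, 0 to 1, of the picture: columns of its width, rows of its height: a listed point, or the origin of a listed thing).
The state is a dict: "time": time; "q": joint angles; "joint_vel": joint speeds; "joint_torque": joint torques, N m; "tool_pos": TCP position; "tcp_rot": TCP orientation; "wrist_force": force on the tool from outside, world axes, zero at the start; "torque": the same for the moment, N m; "width": opening from 0.0 (shut) to 1.0 (fully open); "grip_force": force on a finger pad.
Only numpy, scipy, OpenCV 4.12 (cv2) and the standard library are available. Lean on these libraries where they do the work, as an engineer would, in place of code of your own. Each camera call takes 0.05 s, during which the arm holds its last target. There are 200 camera calls.

## Working session

There is one attempt and no reset: what is moved stays moved. The work goes in short steps, Python scripts to look and compute and a tool call to move; the robot and the scene stay as the last step left them, time stands still between calls to the robot, and variables do not carry over. Pictures are saved under pics/ and viewed, at most 10 in all, crops included, and the job is handed in when it is done.

Besides the shell and the picture viewer there is one more tool, called after ">>>" by a JSON object that holds its "fn" and its "kwargs". servo_tool: Moves the arm, as the interface text tells. Shifts and turns lie within -1 to 1; 1 stands for 0.15 m of shift or 180 degrees of turn. Its arguments: {"type":"object","properties":{"series":{"type":"array","items":{"type":"array","items":{"type":"number"}}},"newtons":{"type":"number"}},"required":["series"]}

```bash
mkdir -p pics; cat > h.py <<'E'
import numpy as np, cv2
from workcell import bot
def K(cam):
    i=bot.camera_info(cam); f=200/np.tan(np.radians(i["vertical_fov"])/2)
    return f,i["cx"],i["cy"],np.array(i["R"]),np.array(i["t"])
def back(cam,u,v,z):
    f,cx,cy,R,t=K(cam); d=R.T@np.array([(u-cx)/f,(v-cy)/f,1]); c=-R.T@t
    return c+d*(z-c[2])/d[2]
def proj(cam,X):
    f,cx,cy,R,t=K(cam); p=R@np.array(X)+t
    return np.array([f*p[0]/p[2]+cx,f*p[1]/p[2]+cy])
def save(cam,name,crop=None,s=1):
    im=bot.read_camera(cam)[:,:,::-1]
    if crop: im=im[crop[1]:crop[3],crop[0]:crop[2]]
    cv2.imwrite("pics/"+name,cv2.resize(im,None,fx=s,fy=s,interpolation=cv2.INTER_CUBIC))
E
python3 - <<'E'
from h import *
for c in("top","side"):
    f,cx,cy,R,t=K(c); print(c,f,cx,cy,(-R.T@t).round(3),R.round(2).tolist()); save(c,c+"0.png")
Z=dict(rails=0,tray=0,tray_corner=0,cutout=.0125,tie_clip=.028,turntable=0,jar=.028,cedar=.028,comb=.028,cologne=0,tin_mid=0,brush=0,glasses_case=0)
for n,z in Z.items():
  for c in("top","side"):
    for r in bot.mark_of(n,c)[:3]:
        v,u=r["at"][0]*400,r["at"][1]*640
        print(n,c,round(r["score"],2),(round(u),round(v)),back(c,u,v,z).round(4))
print(bot.read_state())
E
```

```text
top 459.6069979528293 310.8901493607189 197.42926452800322 [0.371 0.021 1.392] [[0.01, -1.0, 0.02], [-0.99, -0.01, -0.13], [0.13, -0.02, -0.99]]
side 418.1219097262468 322.98248427750684 198.49037689885944 [ 0.144 -0.612  0.816] [[0.82, -0.57, -0.02], [-0.41, -0.57, -0.71], [0.39, 0.59, -0.71]]
rails top 0.56 (225, 159) [0.6691 0.2579 0.    ]
rails top 0.23 (257, 132) [0.7551 0.1647 0.    ]
rails side 0.67 (308, 154) [0.6728 0.2511 0.    ]
rails side 0.67 (361, 311) [ 0.4686 -0.267   0.    ]
tray top 0.89 (295, 212) [0.5093 0.0418 0.    ]
tray side 0.9 (303, 214) [ 0.5217  0.0494 -0.    ]
tray_corner top 0.96 (281, 187) [0.5846 0.0855 0.    ]
tray_corner side 0.75 (314, 196) [0.5833 0.088  0.    ]
cutout top 0.91 (295, 208) [0.5202 0.0428 0.0125]
cutout top 0.45 (261, 131) [0.7546 0.1502 0.0125]
cutout side 0.58 (298, 211) [0.5111 0.0552 0.0125]
cutout side 0.56 (361, 310) [ 0.4653 -0.2684  0.0125]
tie_clip top 0.56 (399, 192) [ 0.5693 -0.2715  0.028 ]
tie_clip top 0.52 (346, 225) [ 0.4702 -0.1105  0.028 ]
tie_clip side 0.77 (323, 262) [ 0.464  -0.1287  0.028 ]
tie_clip side 0.55 (40
[... 1195 characters left out ...]
 [ 0.7477 -0.1566  0.    ]
{'time': 1.4, 'q': array([ 1.08809297e+00,  2.63914902e-01,  1.60401487e+00,  7.20291215e-06,
        1.27370548e+00, -3.68793502e-02]), 'joint_vel': array([ 0.00177753,  0.00078097, -0.00028001, -0.00046642,  0.00123001,
        0.00205681]), 'joint_torque': array([-4.27147297e-04, -5.15054870e+01, -3.67710865e+01, -1.78710006e-04,
        1.12824226e-03, -8.94306453e-06]), 'tool_pos': array([0.29104035, 0.6090147 , 0.20636163]), 'tcp_rot': array([-6.94512838e-01, -3.06384493e+00,  6.18833924e-05]), 'wrist_force': array([ 0.35638089,  0.59516778, -0.55317188]), 'torque': array([-0.03474053,  0.06040518,  0.01447432]), 'grip_force': 0.0, 'width': 0.996950683663766}
```

View pics/top0.png

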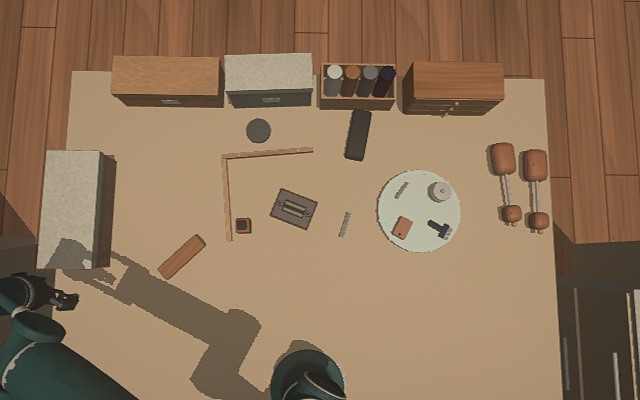

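View pics/side0.png

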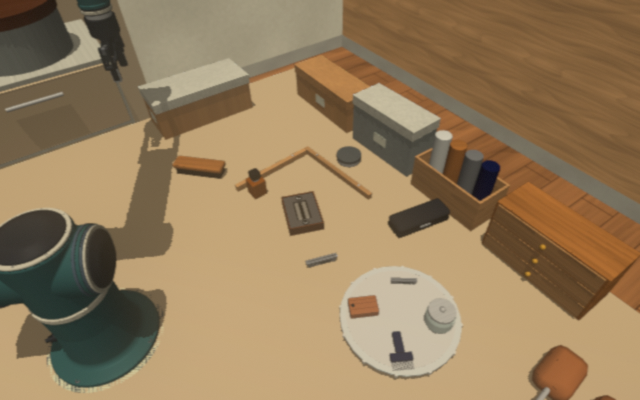

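The top picture shows the rail corner at about (225,157) and the tray at (294,209). The cologne stands by the left rail at (243,226), so the way in runs along the far rail. There are two clip candidates: the one on the turntable at (401,190) and a longer one on the board at (345,224). The task puts the clip on the turntable and says the smaller one is meant, so I choose (401,190). Next I fit box models to the masks and check that choice in a crop.

```bash
cat > fit.py <<'E'
from h import *
from scipy.optimize import minimize
MODELS=dict(rails=([((-.25,.014),(0,.014),(0,.02)),((0,.014),(-.266,.014),(0,.02))]),
 tray=[((-.045,.045),(-.06,.06),(0,.026))],
 tie_clip=[((-.029,.029),(-.0045,.0045),(.0085,.013)),((-.025,.025),(-.0045,.0045),(0,.0085))])
S=4
def render(cam,boxes,p,z0):
    m=np.zeros((400*S,640*S),np.uint8); c,s=np.cos(p[2]),np.sin(p[2])
    for bx,by,bz in boxes:
        P=[proj(cam,(p[0]+c*x-s*y,p[1]+s*x+c*y,z0+z)) for x in bx for y in by for z in bz]
        cv2.fillConvexPoly(m,cv2.convexHull(np.int32(np.round((np.array(P)+.5)*S))),1)
    return m
def getmask(name,cam,near):
    best=None
    for r in bot.trace(name,cam):
        v,u=np.nonzero(r["mask"]); d=np.hypot(u.mean()-near[0],v.mean()-near[1])
        if best is None or d<best[0]: best=(d,r["mask"],r["score"])
    return best
def fit(name,p0,z0,cams=("top","side"),tol=30):
    B=MODELS[name]; ms={}
    for c in cams:
        g=getmask(name,c,proj(c,(p0[0],p0[1],z0)))
        print(name,c,None if g is None else (round(g[0]),g[1].sum(),round(g[2],2)))
        if g and g[0]<tol: ms[c]=cv2.resize(g[1].astype(np.uint8),None,fx=S,fy=S,interpolation=cv2.INTER_NEAREST)
    def cost(p):
        e=0
        for c,m in ms.items():
            r=render(c,B,p,z0); e+=1-(r&m).sum()/(r|m).sum()
        return e/len(ms)
    best=None
    for dy in (0,.15,-.15):
        sim=[np.array(p0)+np.array([0,0,dy])+d for d in ([0,0,0],[.008,0,0],[0,.008,0],[0,0,.1])]
        r=minimize(cost,sim[0],method="Nelder-Mead",options=dict(initial_simplex=np.array(sim),xatol=2e-4,fatol=1e-4,maxiter=120))
        if best is None or r.fun<best.fun: best=r
    print(name,best.x.round(4),"yaw deg",round(np.degrees(best.x[2]),1),"1-IoU",round(best.fun,3))
    return best.x
E
python3 - <<'E'
from fit import *
for c in("top","side"): bot.read_camera(c)
fit("rails",[.671,.255,.08],0,tol=90)
fit("tray",[.515,.045,-.42],0)
for a in(1.0,-.6): fit("tie_clip",[.572,-.275,a],.028)
a=bot.read_camera("top")[:,:,::-1]; b=bot.read_camera("side")[:,:,::-1]
A=cv2.resize(a[165:255,320:470],None,fx=5,fy=5,interpolation=3)[:300]; 
B=cv2.resize(b[240:300,290:440],None,fx=5,fy=5,interpolation=3)
cv2.imwrite("pics/clip.png",np.vstack([A,B]))
E
```

```text
rails top (27, np.int64(962), 0.89)
rails side (18, np.int64(1135), 0.61)Traceback (most recent call last):
  File "<stdin>", line 3, in <module>
  File "fit.py", line 33, in fit
    r=minimize(cost,sim[0],method="Nelder-Mead",options=dict(initial_simplex=np.array(sim),xatol=2e-4,fatol=1e-4,maxiter=120))
    res = _minimize_neldermead(fun, x0, args, callback, bounds=bounds,
                               **options)
    fxr = func(xr)
    fx = function(np.copy(x), *(wrapper_args + args))
  File "fit.py", line 28, in cost
    r=render(c,B,p,z0); e+=1-(r&m).sum()/(r|m).sum()
  File "fit.py", line 10, in render
    P=[proj(cam,(p[0]+c*x-s*y,p[1]+s*x+c*y,z0+z)) for x in bx for y in by for z in bz]
       ~~~~^^^^^^^^^^^^^^^^^^^^^^^^^^^^^^^^^^^^^^
  File "h.py", line 10, in proj
    f,cx,cy,R,t=K(cam); p=R@np.array(X)+t
                ~^^^^^
  File "h.py", line 4, in K
    i=bot.camera_info(cam); f=200/np.tan(np.radians(i["vertical_fov"])/2)
ValueError: time passes only in moves, steps and waits
```

Too many camera_info calls, so I cache it.

```bash
sed -i 's/^def K/import functools\n@functools.cache\ndef K/' h.py
python3 - <<'E'
from fit import *
for c in("top","side"): bot.read_camera(c)
fit("rails",[.671,.255,.08],0,tol=90)
fit("tray",[.515,.045,-.42],0)
for a in(1.0,-.6): fit("tie_clip",[.572,-.275,a],.028)
a=bot.read_camera("top")[:,:,::-1]; b=bot.read_camera("side")[:,:,::-1]
A=cv2.resize(a[165:255,320:470],None,fx=5,fy=5,interpolation=3)[:300]; 
B=cv2.resize(b[240:300,290:440],None,fx=5,fy=5,interpolation=3)
cv2.imwrite("pics/clip.png",np.vstack([A,B])); print(bot.read_state()["time"])
E
```

```text
rails top (27, np.int64(949), 0.77)
rails side (16, np.int64(1148), 0.62)
rails [0.6679 0.2558 0.1058] yaw deg 6.1 1-IoU 0.148
tray top (1, np.int64(1258), 0.59)
tray side (4, np.int64(1439), 0.95)
tray [ 0.5173  0.0472 -0.3744] yaw deg -21.5 1-IoU 0.036
tie_clip top (64, np.int64(88), 0.57)
tie_clip side (4, np.int64(138), 0.44)
tie_clip [ 0.578  -0.2756  2.5884] yaw deg 148.3 1-IoU 0.224
tie_clip top (64, np.int64(88), 0.57)
tie_clip side (4, np.int64(138), 0.44)
tie_clip [ 0.5766 -0.2754 -0.5544] yaw deg -31.8 1-IoU 0.234
2.2
```

View pics/clip.png

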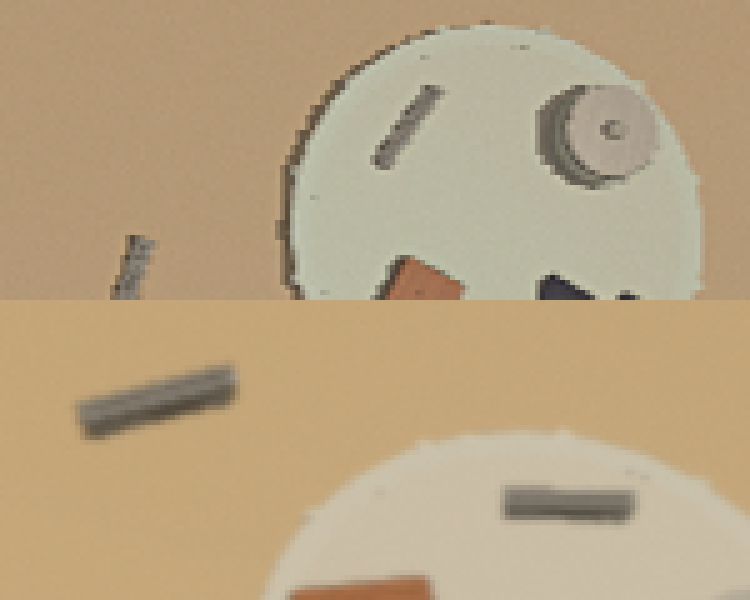

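The crop shows the turntable clip (top half, about (408,127)) as clearly shorter than the one on the board (lower left), so the turntable one is meant. Now I move to behind the tray's near long side with the fingers open.

>>> {"fn": "servo_tool", "kwargs": {"series": [[0.33,-1,0,0,0,0.023,0],[0.33,-1,0,0,0,0.023,0],[0.33,-1,0,0,0,0.023,0],[0.33,-1,0,0,0,0.023,0]]}}

```text
time: 2.6
tool_pos: [0.3415, 0.4546, 0.2062]
tcp_rot: [0.588, 3.086, -0.004]
wrist_force: [-0.6, 0.2, 0.4]
width: 1.002
grip_force: 0.0
```

>>> {"fn": "servo_tool", "kwargs": {"series": [[0.33,-1,0,0,0,0,0],[0.33,-1,0,0,0,0,0],[0.33,-1,0,0,0,0,0],[0.33,-1,0,0,0,0,0]]}}

```text
time: 3.0
tool_pos: [0.3911, 0.3056, 0.2066]
tcp_rot: [0.589, 3.085, -0.002]
wrist_force: [0.8, 1.3, -0.2]
width: 1.005
grip_force: 0.0
```

>>> {"fn": "servo_tool", "kwargs": {"series": [[0.33,-1,0,0,0,0,0],[0.33,-1,0,0,0,0,0],[0.33,-1,0,0,0,0,0],[0.33,-1,0,0,0,0,0]]}}

```text
time: 3.4
tool_pos: [0.4411, 0.156, 0.2068]
tcp_rot: [0.59, 3.084, -0.001]
wrist_force: [-0.1, 1.1, -0.4]
width: 0.997
grip_force: 0.0
```

>>> {"fn": "servo_tool", "kwargs": {"series": [[0,-0.55,-0.67,0,0,0,0],[0,-0.55,-0.67,0,0,0,0],[0,-0.55,-0.67,0,0,0,0],[0,-0.55,-0.67,0,0,0,0],[0,-0.55,-0.67,0,0,0,0]]}}

```text
time: 3.9
tool_pos: [0.4398, 0.0776, 0.106]
tcp_rot: [-0.584, -3.086, -0.001]
wrist_force: [0.4, 0.2, 0.4]
width: 1.0
grip_force: 0.0
```

>>> {"fn": "servo_tool", "kwargs": {"series": [[0,0,-0.3,0,0,0,0],[0,0,-0.55,0,0,0,0],[0,0,-0.66,0,0,0,0],[0,0,-0.68,0,0,0,0],[0,0,-0.68,0,0,0,0]]}}

```text
time: 4.4
tool_pos: [0.4412, 0.0779, 0.0051]
tcp_rot: [0.581, 3.086, 0.002]
wrist_force: [0.6, 0.1, -0.5]
width: 0.995
grip_force: 0.0
```

```bash
python3 - <<'E'
from h import *
a=bot.read_camera("side")[:,:,::-1]
cv2.imwrite("pics/pre.png",cv2.resize(a[130:260,220:420],None,fx=4,fy=4,interpolation=3)[:520])
E
```

```text
(no output)
```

View pics/pre.png

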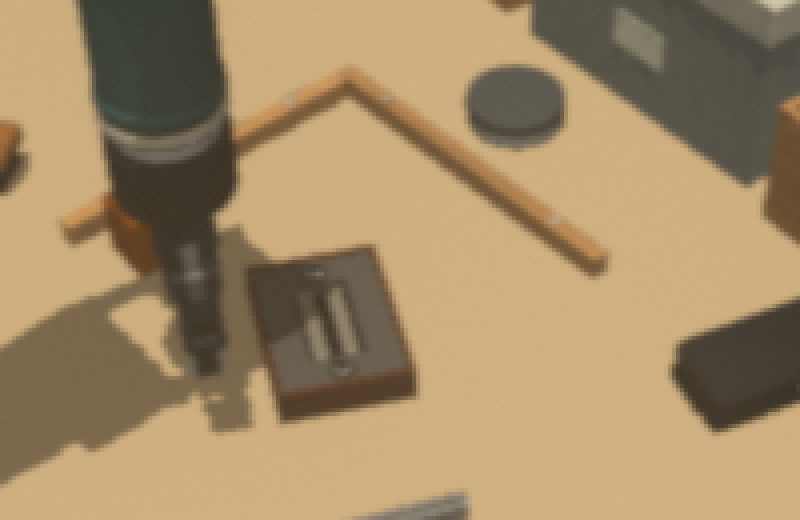

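The tray and rails are as fitted, and the open fingertips sit about 15 mm above the board just behind the tray's near side. I'll lower a little further and compute the arc push.

```bash
python3 - <<'E'
from h import *
c=np.array([.5173,.0472]);D=.057;t0=bot.read_state()["tool_pos"];print(t0)
th=np.radians(np.linspace(-21.5,6.1,15)); L=.126
for i,a in enumerate(th):
    u=np.array([np.cos(a),np.sin(a)])
    if i: m=(a+th[i-1])/2; c=c+L/14*np.array([np.cos(m),np.sin(m)])
    print(i,((c-D*u-[.4412,.0779])/.15).round(3), round((np.degrees(a)+21.5)/180,3),c.round(4))
k=np.array([.668,.256]);a=np.radians(6.1);R=np.array([[np.cos(a),-np.sin(a)],[np.sin(a),np.cos(a)]])
print("tray in rails",R.T@(c-k))
E
```

```text
[0.4417902  0.07774206 0.00573525]
0 [ 0.154 -0.065] 0.0 [0.5173 0.0472]
1 [ 0.205 -0.099] 0.011 [0.5257 0.044 ]
2 [ 0.258 -0.13 ] 0.022 [0.5343 0.0412]
3 [ 0.312 -0.16 ] 0.033 [0.5429 0.0386]
4 [ 0.367 -0.188] 0.044 [0.5516 0.0363]
5 [ 0.422 -0.213] 0.055 [0.5604 0.0344]
6 [ 0.479 -0.237] 0.066 [0.5692 0.0327]
7 [ 0.536 -0.259] 0.077 [0.5781 0.0314]
8 [ 0.594 -0.279] 0.088 [0.5871 0.0303]
9 [ 0.653 -0.297] 0.099 [0.596  0.0296]
10 [ 0.712 -0.313] 0.11 [0.605  0.0291]
11 [ 0.772 -0.327] 0.12 [0.614 0.029]
12 [ 0.832 -0.339] 0.131 [0.623  0.0292]
13 [ 0.893 -0.349] 0.142 [0.632  0.0297]
14 [ 0.954 -0.357] 0.153 [0.641  0.0305]
tray in rails [-0.05084541 -0.2213707 ]
```

>>> {"fn": "servo_tool", "kwargs": {"series": [[0.02,-0.01,-0.055,0,0,0,0],[0.1,-0.042,-0.055,0,0,0,0],[0.15,-0.065,-0.055,0,0,0,0],[0.2,-0.1,-0.055,0,0,0.011,0],[0.26,-0.13,-0.055,0,0,0.022,0],[0.31,-0.16,-0.055,0,0,0.033,0],[0.37,-0.19,-0.055,0,0,0.044,0],[0.42,-0.21,-0.055,0,0,0.055,0],[0.48,-0.24,-0.055,0,0,0.066,0],[0.54,-0.26,-0.055,0,0,0.077,0],[0.59,-0.28,-0.055,0,0,0.088,0],[0.65,-0.3,-0.055,0,0,0.1,0],[0.71,-0.31,-0.055,0,0,0.11,0],[0.77,-0.33,-0.055,0,0,0.12,0],[0.83,-0.34,-0.055,0,0,0.131,0],[0.87,-0.345,-0.055,0,0,0.142,0],[0.9,-0.35,-0.055,0,0,0.153,0],[0.9,-0.35,-0.055,0,0,0.153,0]]}}

```text
time: 6.25
tool_pos: [0.5765, 0.0233, -0.0038]
tcp_rot: [-0.167, 3.135, -0.0]
wrist_force: [0.3, 0.2, 0.2]
width: 1.0
grip_force: 0.0
```

```bash
python3 - <<'E'
from fit import *
for c in("top","side"): bot.read_camera(c)
fit("tray",[.633,.03,.1],0,cams=("side",)); 
fit("tray",[.633,.03,.1],0)
save("side","push1.png",(220,110,420,240),4)
E
```

```text
tray side (41, np.int64(1407), 0.88)Traceback (most recent call last):
  File "<stdin>", line 3, in <module>
  File "fit.py", line 33, in fit
    r=minimize(cost,sim[0],method="Nelder-Mead",options=dict(initial_simplex=np.array(sim),xatol=2e-4,fatol=1e-4,maxiter=120))
    res = _minimize_neldermead(fun, x0, args, callback, bounds=bounds,
                               **options)
    fsim[k] = func(sim[k])
              ~~~~^^^^^^^^
    fx = function(np.copy(x), *(wrapper_args + args))
  File "fit.py", line 29, in cost
    return e/len(ms)
           ~^~~~~~~~
ZeroDivisionError: division by zero
```

```bash
python3 - <<'E'
from fit import *
save("side","push1.png",(220,110,420,240),4); bot.read_camera("top")
fit("tray",[.54,.05,-.2],0,tol=60)
E
```

```text
tray top (4, np.int64(262), 0.57)
tray side (7, np.int64(1375), 0.89)
tray [ 0.5165  0.0474 -0.3487] yaw deg -20.0 1-IoU 0.421
```

View pics/push1.png

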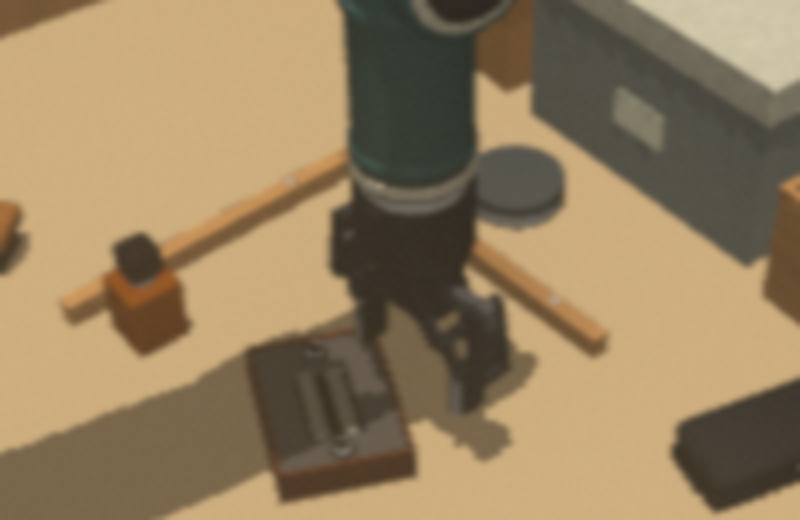

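```bash
python3 - <<'E'
from h import *
s=bot.read_state(); print(s["tool_pos"],s["wrist_force"])
for z in (-.004,.009,.02,.03,.04): print(z,[proj("side",(.5765-.106*d,.0233+.994*d,z)).round(1) for d in(-.05,.05)])
E
```

```text
[ 0.57431702  0.02401167 -0.0043956 ] [-0.73380715  0.09927955  0.1505681 ]
-0.004 [array([337.6, 222.6]), array([313. , 202.4])]
0.009 [array([337.6, 219.2]), array([312.9, 199. ])]
0.02 [array([337.6, 216.4]), array([312.7, 196.2])]
0.03 [array([337.7, 213.7]), array([312.6, 193.5])]
0.04 [array([337.7, 211.1]), array([312.5, 190.8])]
```

The picture shows the tray unmoved at its start pose (crop (330,415)), with the fingers passed clean over it. The right open fingertip at crop (465,410) projects to a height of about 28 mm, so open tips stand about 30 mm above the TCP, higher than I assumed. I'll go back over the tray and lower further.

>>> {"fn": "servo_tool", "kwargs": {"series": [[0,0,0.3,0,0,0,0],[-0.3,0.12,0.3,0,0,-0.05,0],[-0.6,0.24,0.3,0,0,-0.1,0],[-0.9,0.35,0.3,0,0,-0.153,0],[-0.9,0.35,0.3,0,0,-0.153,0],[-0.9,0.35,0,0,0,-0.153,0],[-0.9,0.35,-0.05,0,0,-0.153,0],[-0.9,0.35,-0.08,0,0,-0.153,0],[-0.9,0.35,-0.08,0,0,-0.153,0]]}}

```text
time: 7.5
tool_pos: [0.4397, 0.0765, -0.0163]
tcp_rot: [-0.584, -3.086, 0.0]
wrist_force: [1.2, -0.5, 0.4]
width: 1.0
grip_force: 0.0
```

>>> {"fn": "servo_tool", "kwargs": {"series": [[0,0,-0.01,0,0,0,0],[0,0,-0.02,0,0,0,0],[0,0,-0.02,0,0,0,0]]}}

```text
time: 7.8
tool_pos: [0.4403, 0.0765, -0.0188]
tcp_rot: [0.584, 3.086, 0.001]
wrist_force: [-0.2, -0.1, -0.6]
width: 0.997
grip_force: 0.0
```

```bash
python3 - <<'E'
from h import *
save("side","pre2.png",(260,160,360,235),8)
for z in (0,.01,.02): print(z,[proj("side",(.4397+.3665*d,.0765+.93*d,z)).round(1) for d in(-.05,.05)])
E
```

```text
0 [array([273.6, 235.7]), array([268. , 208.1])]
0.01 [array([273.1, 233.1]), array([267.6, 205.6])]
0.02 [array([272.7, 230.5]), array([267.2, 203. ])]
```

View pics/pre2.png

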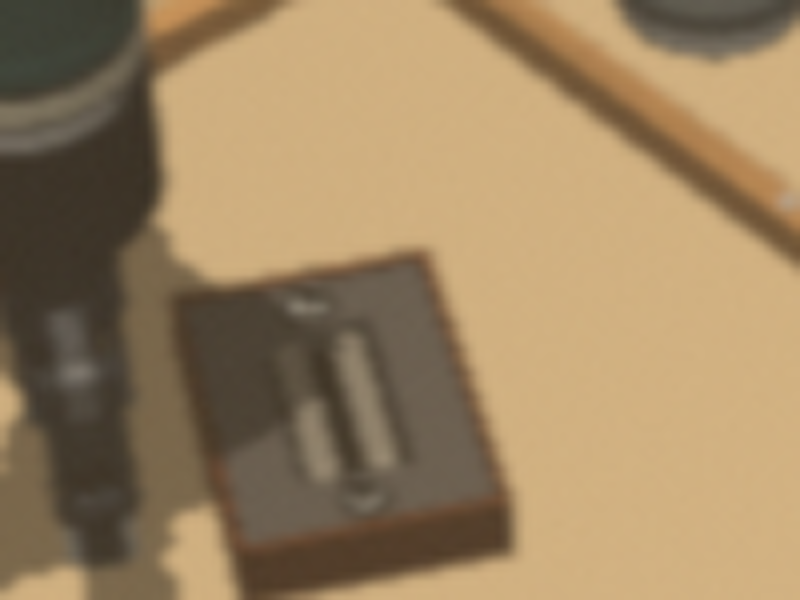

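The fingertip at crop (100,560) is about 15 mm above the board, below the tray's top. I lower 5 mm more and start the push.

>>> {"fn": "servo_tool", "kwargs": {"series": [[0,0,-0.02,0,0,0,0],[0,0,-0.035,0,0,0,0],[0.05,-0.02,-0.035,0,0,0,0],[0.1,-0.042,-0.035,0,0,0,0],[0.15,-0.065,-0.035,0,0,0,0],[0.2,-0.1,-0.035,0,0,0.011,0],[0.26,-0.13,-0.035,0,0,0.022,0],[0.26,-0.13,-0.035,0,0,0.022,0]]}}

```text
time: 8.65
tool_pos: [0.4797, 0.0564, -0.0246]
tcp_rot: [0.477, 3.105, -0.0]
wrist_force: [-0.1, 0.4, 0.1]
width: 0.999
grip_force: 0.0
```

```bash
python3 - <<'E'
from fit import *
for c in("top","side"): bot.read_camera(c)
fit("tray",[.53,.044,-.3],0,cams=("side",),tol=60)
E
```

```text
tray side (5, np.int64(1181), 0.87)
tray [ 0.5388  0.0393 -0.4418] yaw deg -25.3 1-IoU 0.169
```

The tray moves now. I continue the arc.

>>> {"fn": "servo_tool", "kwargs": {"series": [[0.05,-0.03,0,0,0,0.011,0],[0.11,-0.06,0,0,0,0.022,0],[0.16,-0.08,0,0,0,0.033,0],[0.22,-0.11,0,0,0,0.044,0],[0.28,-0.13,0,0,0,0.055,0],[0.33,-0.15,0,0,0,0.066,0],[0.39,-0.17,0,0,0,0.078,0],[0.45,-0.18,0,0,0,0.088,0],[0.51,-0.2,0,0,0,0.098,0],[0.57,-0.21,0,0,0,0.11,0],[0.61,-0.215,0,0,0,0.12,0],[0.64,-0.22,0,0,0,0.131,0],[0.64,-0.22,0,0,0,0.131,0]]}}

```text
time: 10.1
tool_pos: [0.5742, 0.024, -0.025]
tcp_rot: [0.168, -3.136, 0.0]
wrist_force: [-0.6, 0.1, -0.2]
width: 0.998
grip_force: 0.5
```

```bash
python3 - <<'E'
from fit import *
bot.read_camera("top")
save("side","push2.png",(220,110,420,240),4)
fit("tray",[.633,.03,.1],0,cams=("side",),tol=60)
E
```

```text
tray side (5, np.int64(726), 0.68)
tray [0.6289 0.0305 0.1062] yaw deg 6.1 1-IoU 0.489
```

View pics/push2.png

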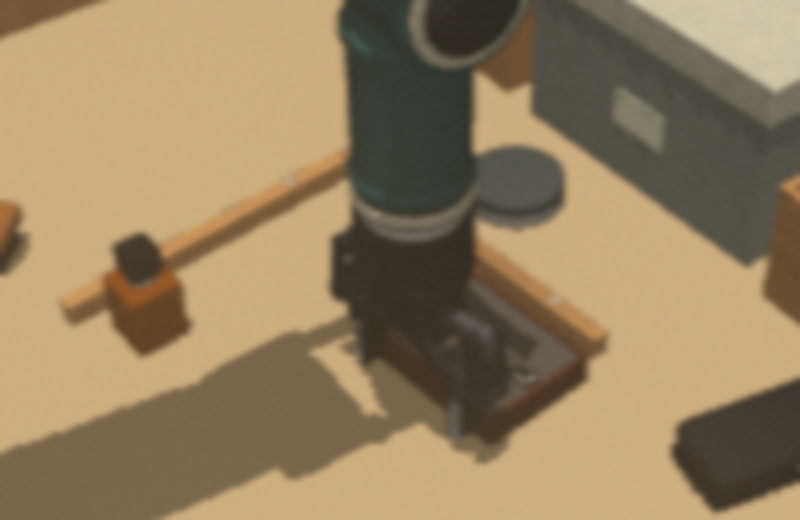

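The tray now sits parallel to the far rail, a few mm off it. I press it against the rail.

>>> {"fn": "servo_tool", "kwargs": {"series": [[0.02,0.002,0,0,0,0,0],[0.035,0.004,0,0,0,0,0],[0.05,0.005,0,0,0,0,0],[0.06,0.006,0,0,0,0,0],[0.06,0.006,0,0,0,0,0]]}}

```text
time: 10.75
tool_pos: [0.584, 0.025, -0.0247]
tcp_rot: [-0.168, 3.137, 0.0]
wrist_force: [-1.6, 0.1, -0.7]
width: 0.997
grip_force: 0.6
```

>>> {"fn": "servo_tool", "kwargs": {"series": [[0.013,0.001,0,0,0,0,0],[0.026,0.003,0,0,0,0,0],[0.033,0.004,0,0,0,0,0],[0.033,0.004,0,0,0,0,0]]}}

```text
time: 11.15
tool_pos: [0.5891, 0.0255, -0.0246]
tcp_rot: [-0.168, 3.136, -0.0]
wrist_force: [-1.7, 0.2, -0.8]
width: 0.999
grip_force: 0.6
```

>>> {"fn": "servo_tool", "kwargs": {"series": [[0.013,0.001,0,0,0,0,0],[0.02,0.002,0,0,0,0,0],[0.027,0.003,0,0,0,0,0],[0.027,0.003,0,0,0,0,0]]}}

```text
time: 11.55
tool_pos: [0.5909, 0.0258, -0.0246]
tcp_rot: [0.168, -3.134, 0.0]
wrist_force: [-7.1, -0.6, 4.7]
width: 1.001
grip_force: 3.8
```

The wrist force of 7 N shows contact, and the tool position gives an 11 mm half finger, as expected. I now back off, rise, turn 90°, shut the fingers and go to the tray's right end.

>>> {"fn": "servo_tool", "kwargs": {"series": [[-0.1,-0.01,0,0,0,0,0],[-0.2,-0.02,0.05,0,0,0,0],[-0.2,-0.02,0.4,0,0,0,0],[-0.2,-0.02,0.83,0,0,-0.05,0.5],[-0.1,-0.1,0.83,0,0,-0.1,1],[0,-0.3,0.83,0,0,-0.15,1],[0.15,-0.5,0.83,0,0,-0.2,1],[0.3,-0.57,0.83,0,0,-0.25,1],[0.457,-0.57,0.83,0,0,-0.3,1],[0.457,-0.57,0.83,0,0,-0.35,1],[0.457,-0.57,0.83,0,0,-0.4,1],[0.457,-0.57,0.83,0,0,-0.45,1],[0.457,-0.57,0.83,0,0,-0.5,1],[0.457,-0.57,0.83,0,0,-0.5,1]]}}

```text
time: 12.95
tool_pos: [0.6628, -0.0597, 0.1006]
tcp_rot: [2.103, 2.33, 0.003]
wrist_force: [0.5, -0.6, -0.8]
width: -0.0
grip_force: 0.0
```

```bash
python3 - <<'E'
from fit import *
for c in("top","side"): bot.read_camera(c)
fit("tray",[.645,.03,.1],0,cams=("side",),tol=60)
fit("tray",[.645,.03,.1],0,cams=("top",),tol=60)
E
```

```text
tray side (4, np.int64(1305), 0.92)
tray [0.6455 0.0342 0.1077] yaw deg 6.2 1-IoU 0.068
tray top (7, np.int64(800), 0.74)
tray [0.6446 0.0415 0.0812] yaw deg 4.7 1-IoU 0.35
```

>>> {"fn": "servo_tool", "kwargs": {"series": [[0,0,-0.3,0,0,0,1],[0,0,-0.55,0,0,0,1],[0,0,-0.61,0,0,0,1],[-0.01,0.06,-0.61,0,0,0,1],[-0.013,0.12,-0.61,0,0,0,1],[-0.018,0.17,-0.61,0,0,0,1],[-0.023,0.22,-0.61,0,0,0,1],[-0.029,0.27,-0.61,0,0,0,1],[-0.034,0.32,-0.61,0,0,0,1],[-0.04,0.37,-0.61,0,0,0,1],[-0.045,0.42,-0.61,0,0,0,1],[-0.05,0.47,-0.61,0,0,0,1],[-0.055,0.52,-0.61,0,0,0,1],[-0.061,0.57,-0.61,0,0,0,1],[-0.066,0.62,-0.61,0,0,0,1],[-0.071,0.67,-0.61,0,0,0,1],[-0.071,0.67,-0.61,0,0,0,1]]}}

```text
time: 14.85
tool_pos: [0.6503, 0.0421, 0.0083]
tcp_rot: [-2.098, -2.338, -0.0]
wrist_force: [-0.0, -0.1, 0.2]
width: 0.003
grip_force: 0.0
```

```bash
python3 - <<'E'
from fit import *
for c in("top","side"): bot.read_camera(c)
k=np.array([.668,.256]);a=np.radians(6.1);R=np.array([[np.cos(a),-np.sin(a)],[np.sin(a),np.cos(a)]])
p=fit("tray",[.64,.11,.1],0,cams=("side",),tol=60)
print(R.T@(p[:2]-k), R.T@(bot.read_state()["tool_pos"][:2]-k))
E
```

```text
tray side (23, np.int64(1185), 0.61)
tray [0.6444 0.0338 0.1026] yaw deg 5.9 1-IoU 0.157
[-0.0470502 -0.2184103] [-0.04025707 -0.2120149 ]
```

```bash
python3 - <<'E'
from h import *
save("side","p3.png",(280,130,380,205),8)
for z in (0,.01,.02,.03,.04): print(z,proj("side",(.6503,.0421,z)).round(1))
E
```

```text
0 [342.8 195.9]
0.01 [342.9 193.3]
0.02 [343.  190.7]
0.03 [343. 188.]
0.04 [343.1 185.3]
```

View pics/p3.png

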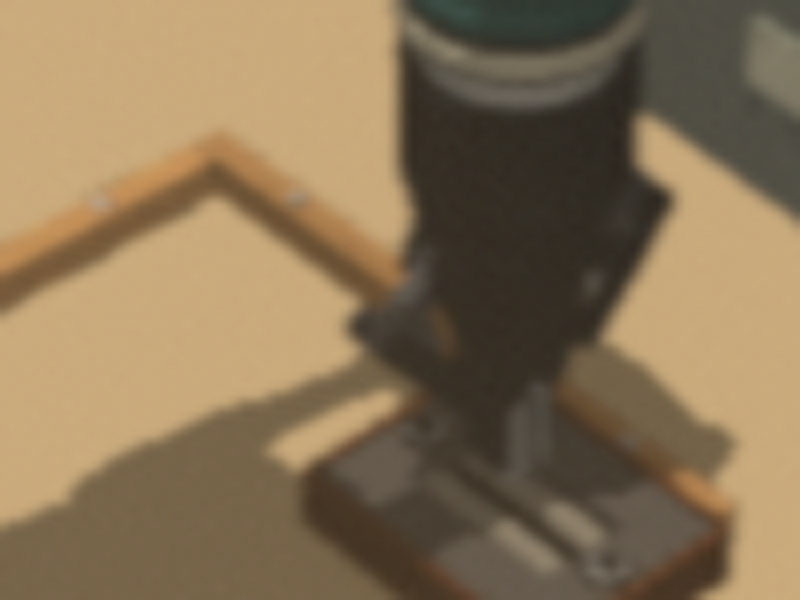

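The shut fingertip at crop (520,480) projects to about 25 mm height over the tray's insert while the reported TCP z is 8 mm, and the tray is unmoved. So reported z runs about 19 mm low compared with the real tips. I go back and redo this lower, then touch the board to calibrate.

>>> {"fn": "servo_tool", "kwargs": {"series": [[0,0,0.2,0,0,0,1],[0.03,-0.3,0.2,0,0,0,1],[0.071,-0.67,0.2,0,0,0,1],[0.071,-0.67,0.2,0,0,0,1],[0.071,-0.67,0,0,0,0,1],[0.071,-0.67,-0.12,0,0,0,1],[0.071,-0.67,-0.15,0,0,0,1],[0.071,-0.67,-0.15,0,0,0,1]]}}

```text
time: 15.85
tool_pos: [0.6594, -0.0588, -0.016]
tcp_rot: [-2.097, -2.335, 0.003]
wrist_force: [-0.4, 0.0, -0.2]
width: -0.003
grip_force: 0.0
```

>>> {"fn": "servo_tool", "kwargs": {"series": [[0,0,-0.007,0,0,0,1],[0,0,-0.013,0,0,0,1],[0,0,-0.013,0,0,0,1]]}}

```text
time: 16.15
tool_pos: [0.6619, -0.0593, -0.0151]
tcp_rot: [2.098, 2.337, 0.001]
wrist_force: [0.1, -0.0, 0.5]
width: 0.003
grip_force: 0.0
```

>>> {"fn": "servo_tool", "kwargs": {"series": [[0,0,-0.007,0,0,0,1],[0,0,-0.013,0,0,0,1],[0,0,-0.013,0,0,0,1]]}}

```text
time: 16.45
tool_pos: [0.6611, -0.0595, -0.018]
tcp_rot: [-2.099, -2.337, -0.0]
wrist_force: [-0.0, -0.6, -0.9]
width: -0.002
grip_force: 0.0
```

>>> {"fn": "servo_tool", "kwargs": {"series": [[0,0,-0.007,0,0,0,1],[0,0,-0.013,0,0,0,1],[0,0,-0.013,0,0,0,1]]}}

```text
time: 16.75
tool_pos: [0.6609, -0.0595, -0.0202]
tcp_rot: [-2.099, -2.337, 0.0]
wrist_force: [0.9, 0.7, -0.6]
width: -0.001
grip_force: 0.0
```

>>> {"fn": "servo_tool", "kwargs": {"series": [[0,0.03,0.025,0,0,0,1],[-0.01,0.08,0.025,0,0,0,1],[-0.013,0.12,0.025,0,0,0,1],[-0.018,0.17,0.025,0,0,0,1],[-0.023,0.22,0.025,0,0,0,1],[-0.029,0.27,0.025,0,0,0,1],[-0.034,0.32,0.025,0,0,0,1],[-0.04,0.37,0.025,0,0,0,1],[-0.045,0.42,0.025,0,0,0,1],[-0.05,0.47,0.025,0,0,0,1],[-0.055,0.52,0.025,0,0,0,1],[-0.061,0.57,0.025,0,0,0,1],[-0.061,0.57,0.025,0,0,0,1]]}}

```text
time: 18.05
tool_pos: [0.6517, 0.0276, -0.0163]
tcp_rot: [-2.098, -2.337, -0.001]
wrist_force: [1.6, 0.4, 0.1]
width: -0.0
grip_force: 0.0
```

```bash
python3 - <<'E'
from fit import *
for c in("top","side"): bot.read_camera(c)
k=np.array([.668,.256]);a=np.radians(6.1);R=np.array([[np.cos(a),-np.sin(a)],[np.sin(a),np.cos(a)]])
p=fit("tray",[.64,.10,.1],0,cams=("side",),tol=60)
print(R.T@(p[:2]-k), R.T@(bot.read_state()["tool_pos"][:2]-k))
E
```

```text
tray side (6, np.int64(882), 0.78)
tray [0.6373 0.0995 0.123 ] yaw deg 7.0 1-IoU 0.321
[-0.04716113 -0.15236853] [-0.04101524 -0.2261573 ]
```

>>> {"fn": "servo_tool", "kwargs": {"series": [[-0.005,0.05,0,0,0,0,1],[-0.01,0.1,0,0,0,0,1],[-0.016,0.15,0,0,0,0,1],[-0.021,0.2,0,0,0,0,1],[-0.027,0.25,0,0,0,0,1],[-0.032,0.3,0,0,0,0,1],[-0.037,0.35,0,0,0,0,1],[-0.043,0.4,0,0,0,0,1],[-0.048,0.45,0,0,0,0,1],[-0.053,0.5,0,0,0,0,1],[-0.058,0.55,0,0,0,0,1],[-0.063,0.59,0,0,0,0,1],[-0.063,0.6,0,0,0,0,1],[-0.063,0.6,0,0,0,0,1]]}}

```text
time: 19.6
tool_pos: [0.6426, 0.1166, -0.016]
tcp_rot: [-2.099, -2.337, -0.001]
wrist_force: [-0.2, -0.3, -0.2]
width: 0.0
grip_force: 0.0
```

>>> {"fn": "servo_tool", "kwargs": {"series": [[-0.001,0.01,0,0,0,0,1],[-0.002,0.02,0,0,0,0,1],[-0.003,0.027,0,0,0,0,1],[-0.003,0.027,0,0,0,0,1]]}}

```text
time: 20.0
tool_pos: [0.6424, 0.1186, -0.0159]
tcp_rot: [2.098, 2.336, -0.002]
wrist_force: [1.0, -6.2, 0.4]
width: 0.0
grip_force: 3.0
```

Contact with the left rail (6 N). Next I seat the far side by pushing the middle of the near long side with the shut fingers.

>>> {"fn": "servo_tool", "kwargs": {"series": [[0.01,-0.1,0,0,0,0,1],[0.01,-0.1,0.3,0,0,0,1],[0,-0.05,0.5,0,0,0,1],[-0.25,0.15,0.5,0,0,0,1],[-0.5,0.4,0.5,0,0,0,1],[-0.57,0.443,0.5,0,0,0,1],[-0.57,0.443,0.5,0,0,0,1],[-0.57,0.443,0.2,0,0,0,1],[-0.57,0.443,0,0,0,0,1],[-0.57,0.443,0,0,0,0,1]]}}

```text
time: 21.0
tool_pos: [0.553, 0.1842, -0.0209]
tcp_rot: [-2.097, -2.333, 0.012]
wrist_force: [-0.8, -0.1, 0.4]
width: 0.002
grip_force: 0.0
```

```bash
python3 - <<'E'
from fit import *
for c in("top","side"): bot.read_camera(c)
k=np.array([.668,.256]);a=np.radians(6.1);R=np.array([[np.cos(a),-np.sin(a)],[np.sin(a),np.cos(a)]])
p=fit("tray",[.63,.19,.1],0,cams=("side",),tol=60)
print(R.T@(p[:2]-k), R.T@(bot.read_state()["tool_pos"][:2]-k),bot.read_state()["wrist_force"])
E
```

```text
tray side (43, np.int64(424), 0.56)
tray [0.63 0.19 0.1 ] yaw deg 5.7 1-IoU 1.0
[-0.04479827 -0.06158827] [-0.11654111 -0.05787683] [ 1.12509907 -0.09220396 -0.10389717]
```

>>> {"fn": "servo_tool", "kwargs": {"series": [[0.03,0.003,0,0,0,0,1],[0.06,0.006,0,0,0,0,1],[0.075,0.008,0,0,0,0,1],[0.085,0.009,0,0,0,0,1],[0.085,0.009,0,0,0,0,1]]}}

```text
time: 21.65
tool_pos: [0.5697, 0.1879, -0.0158]
tcp_rot: [2.099, 2.337, 0.001]
wrist_force: [-0.2, 0.3, -0.0]
width: -0.002
grip_force: 0.0
```

>>> {"fn": "servo_tool", "kwargs": {"series": [[0.01,0.001,0,0,0,0,1],[0.02,0.002,0,0,0,0,1],[0.02,0.002,0,0,0,0,1]]}}

```text
time: 21.95
tool_pos: [0.5704, 0.1879, -0.0167]
tcp_rot: [-2.098, -2.336, 0.005]
wrist_force: [-4.6, -0.3, 3.7]
width: 0.002
grip_force: 2.5
```

>>> {"fn": "servo_tool", "kwargs": {"series": [[0.007,0.001,0,0,0,0,1],[0.013,0.002,0,0,0,0,1],[0.013,0.002,0,0,0,0,1]]}}

```text
time: 22.25
tool_pos: [0.5713, 0.1881, -0.0167]
tcp_rot: [-2.097, -2.335, 0.007]
wrist_force: [-9.3, -0.2, 7.3]
width: 0.003
grip_force: 4.2
```

>>> {"fn": "servo_tool", "kwargs": {"series": [[-0.08,-0.008,0,0,0,0,1],[-0.08,-0.008,0.3,0,0,0,1],[0,-0.05,0.5,0,0,0,1],[0.25,-0.25,0.5,0,0,0,1],[0.485,-0.563,0.5,0,0,0,1],[0.485,-0.563,0.5,0,0,0,1],[0.485,-0.563,0.2,0,0,0,1],[0.485,-0.563,0.02,0,0,0,1],[0.485,-0.563,0.02,0,0,0,1],[0.477,-0.49,0.02,0,0,0,1],[0.473,-0.465,0.02,0,0,0,1],[0.472,-0.452,0.02,0,0,0,1],[0.472,-0.452,0.02,0,0,0,1]]}}

```text
time: 23.55
tool_pos: [0.6453, 0.1194, -0.0116]
tcp_rot: [2.095, 2.337, -0.003]
wrist_force: [-1.2, -8.1, -2.0]
width: 0.001
grip_force: 3.8
```

>>> {"fn": "servo_tool", "kwargs": {"series": [[-0.001,0.007,0,0,0,0,1],[-0.001,0.014,0,0,0,0,1],[-0.001,0.014,0,0,0,0,1]]}}

```text
time: 23.85
tool_pos: [0.6447, 0.1194, -0.0117]
tcp_rot: [2.094, 2.337, -0.007]
wrist_force: [-2.1, -13.0, -1.0]
width: 0.001
grip_force: 6.6
```

The tray is home (13 N against the left rail). Back off, rise and measure.

>>> {"fn": "servo_tool", "kwargs": {"series": [[0,-0.1,0,0,0,0,1],[0,-0.1,0.3,0,0,0,1],[0,-0.2,0.7,0,0,0,0.7],[-0.2,-0.4,1,0,0,0,0.7],[-0.5,-0.7,1,0,0,0,0.7],[-0.8,-1,1,0,0,0,0.7],[-1,-1,1,0,0,0,0.7],[-1,-1,1,0,0,0,0.7]]}}

```text
time: 24.65
tool_pos: [0.4922, -0.0285, 0.1384]
tcp_rot: [2.1, 2.335, 0.001]
wrist_force: [0.4, 0.2, 0.1]
width: 0.304
grip_force: 0.0
```

```bash
python3 - <<'E'
from fit import *
bot.read_camera("side"); im=bot.read_camera("top")
a=np.radians(6.1)
p=fit("tray",[.632,.192,.1],0)
for cams in(("side",),("top",)): fit("tie_clip",[.577,-.275,-.6],.028,cams=cams)
for n,z in(("tray_corner",0),("cutout",.0125),("tie_clip",.028),("rails",0),("turntable",.0)):
  for c in("top","side"):
    for r in bot.mark_of(n,c)[:2]: print(n,c,round(r["score"],2),back(c,r["at"][1]*640,r["at"][0]*400,z).round(4))
A=cv2.resize(im[175:215,380:420,::-1],None,fx=10,fy=10,interpolation=3)
B=cv2.resize(bot.read_camera("side")[130:190,270:330,::-1],None,fx=6.667,fy=6.667,interpolation=3)
cv2.imwrite("pics/two.png",np.hstack([A,B[:400,:400]]))
print(bot.read_state()["tool_pos"],bot.read_state()["q"])
E
```

```text
tray top (0, np.int64(1253), 0.72)
tray side (15, np.int64(158), 0.68)
tray [0.6284 0.19   0.1153] yaw deg 6.6 1-IoU 0.449
tie_clip side (2, np.int64(139), 0.58)
tie_clip [ 0.5772 -0.2747 -0.544 ] yaw deg -31.2 1-IoU 0.222
tie_clip top (1, np.int64(21), 0.41)
tie_clip [ 0.5737 -0.2727 -0.7022] yaw deg -40.2 1-IoU 0.681
tray_corner top 0.83 [0.6665 0.2651 0.    ]
cutout top 0.88 [0.6296 0.1959 0.0125]
cutout side 0.71 [0.6248 0.1977 0.0125]
tie_clip top 0.44 [ 0.4675 -0.1056  0.028 ]
tie_clip top 0.43 [ 0.5795 -0.2763  0.028 ]
tie_clip side 0.54 [ 0.4615 -0.1204  0.028 ]
tie_clip side 0.53 [ 0.5795 -0.2794  0.028 ]
rails top 0.98 [0.6737 0.2491 0.    ]
turntable top 0.69 [ 0.5158 -0.3314  0.    ]
turntable side 0.78 [ 0.5189 -0.3294  0.    ]
[ 0.49489654 -0.02720974  0.13661664] [-1.05206795e-01 -2.08462289e-02  2.05530517e+00  3.35789043e-05
  1.10741469e+00 -2.12437102e-01]
```

View pics/two.png

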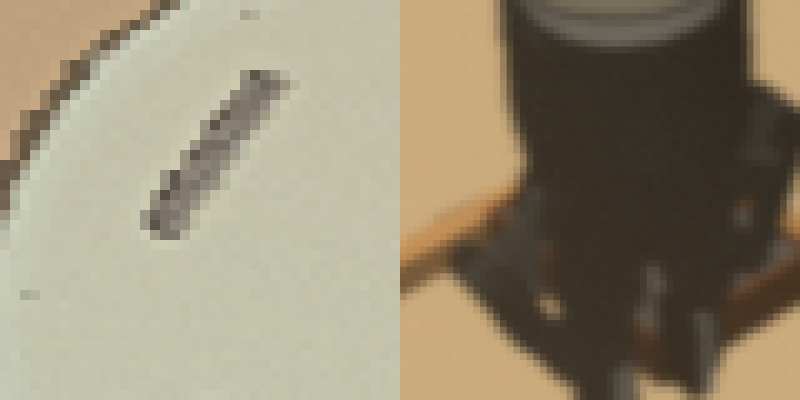

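The left half shows the clip from (265,80) to (165,225), so its centre is near top pixel (401.6,190.3) and it lies clear of its neighbours. In the right half the arm hides the tray. I get the clip's axis from direct segmentation.

```bash
cat > seg.py <<'E'
from h import *
def clipseg(cam,X=(.577,-.275,.036),zc=.036):
    im=bot.read_camera(cam); g=cv2.cvtColor(im,cv2.COLOR_RGB2GRAY).astype(float)
    u,v=proj(cam,X).round().astype(int); w=16
    a=g[v-w:v+w,u-w:u+w]; bg=np.median(a); m=(a<bg-30).astype(np.uint8)
    n,l,st,ce=cv2.connectedComponentsWithStats(m); 
    i=1+np.argmin(np.hypot(*(ce[1:]-w).T)+(st[1:,4]<20)*99)
    vv,uu=np.nonzero(l==i); wt=(bg-a)[vv,uu]
    P=np.array([back(cam,x+u-w,y+v-w,zc)[:2] for x,y in zip(uu,vv)])
    c=np.average(P,axis=0,weights=wt); e,V=np.linalg.eigh(np.cov((P-c).T,aweights=wt)); d=V[:,1]*np.sign(V[0,1])
    t=(P-c)@d
    print(cam,st[i].tolist(),c.round(4),"yaw",round(np.degrees(np.arctan2(d[1],d[0])),1),"len",np.ptp(t).round(4))
if __name__=="__main__":
    for c in("top","side"): clipseg(c)
    print(bot.read_state()["time"])
E
python3 seg.py
```

```text
top [9, 9, 15, 17, 88] [ 0.5756 -0.2738] yaw -36.7 len 0.0612
side [3, 13, 27, 8, 177] [ 0.5761 -0.277 ] yaw -37.2 len 0.0579
25.6
```

>>> {"fn": "servo_tool", "kwargs": {"series": [[0.1,-0.33,0,0,0,0.045,0.72],[0.2,-0.65,0,0,0,0.09,0.72],[0.3,-0.95,0,0,0,0.135,0.72],[0.3,-0.95,0,0,0,0.18,0.72],[0.3,-0.95,0,0,0,0.225,0.72],[0.3,-0.95,0,0,0,0.262,0.72],[0.3,-0.95,0,0,0,0.262,0.72]]}}

```text
time: 26.3
tool_pos: [0.5398, -0.1701, 0.1366]
tcp_rot: [-0.99, -2.981, -0.0]
wrist_force: [0.2, -0.8, -0.7]
width: 0.281
grip_force: 0.0
```

```bash
python3 -c "
from h import *
s=bot.read_state();p=s['tool_pos'];r=s['tcp_rot'];print(p,((np.array([.576,-.275,.04])-p)/.15).round(3),2*np.degrees(np.arctan2(r[1],r[0]))-90,s['q'])"; python3 seg.py
```

```text
[ 0.53977937 -0.17011963  0.13663633] [ 0.241 -0.699 -0.644] -306.7278261643612 [-3.49341353e-01  1.13719834e-01  1.91439183e+00  3.29883436e-05
  1.11373520e+00 -1.27913075e+00]
top [12, 22, 2, 2, 2] [ 0.5585 -0.2645] yaw -44.8 len 0.0043
side [3, 13, 27, 8, 179] [ 0.576  -0.2769] yaw -37.5 len 0.0579
26.4
```

>>> {"fn": "servo_tool", "kwargs": {"series": [[0.12,-0.35,0,0,0,0,0.72],[0.241,-0.703,-0.2,0,0,0,0.72],[0.241,-0.703,-0.5,0,0,0,0.72],[0.241,-0.703,-0.75,0,0,0,0.72],[0.241,-0.703,-0.81,0,0,0,0.72],[0.241,-0.703,-0.81,0,0,0,0.72]]}}

```text
time: 27.0
tool_pos: [0.574, -0.2739, 0.013]
tcp_rot: [-0.989, -2.976, -0.002]
wrist_force: [0.7, 0.8, 0.4]
width: 0.282
grip_force: 0.0
```

>>> {"fn": "servo_tool", "kwargs": {"series": [[0,0,-0.007,0,0,0,0.72],[0,0,-0.013,0,0,0,0.72],[0,0,-0.013,0,0,0,0.72]]}}

```text
time: 27.3
tool_pos: [0.5779, -0.2757, 0.0161]
tcp_rot: [0.987, 2.978, -0.001]
wrist_force: [0.3, -0.5, 0.1]
width: 0.283
grip_force: 0.0
```

>>> {"fn": "servo_tool", "kwargs": {"series": [[0,0,-0.007,0,0,0,0.72],[0,0,-0.013,0,0,0,0.72],[0,0,-0.013,0,0,0,0.72]]}}

```text
time: 27.6
tool_pos: [0.576, -0.2752, 0.0116]
tcp_rot: [0.989, 2.982, -0.0]
wrist_force: [0.1, 0.0, -0.2]
width: 0.282
grip_force: 0.0
```

>>> {"fn": "servo_tool", "kwargs": {"series": [[0,0,-0.01,0,0,0,0.72],[0,0,-0.02,0,0,0,0.72],[0,0,-0.02,0,0,0,0.72]]}}

```text
time: 27.9
tool_pos: [0.5756, -0.2751, 0.0078]
tcp_rot: [-0.989, -2.981, -0.0]
wrist_force: [-0.1, 0.9, -0.4]
width: 0.281
grip_force: 0.0
```

>>> {"fn": "servo_tool", "kwargs": {"series": [[0,0,-0.007,0,0,0,0.72],[0,0,-0.013,0,0,0,0.72],[0,0,-0.013,0,0,0,0.72]]}}

```text
time: 28.2
tool_pos: [0.5759, -0.2752, 0.0062]
tcp_rot: [-0.989, -2.981, -0.0]
wrist_force: [0.0, 0.8, 0.2]
width: 0.283
grip_force: 0.0
```

>>> {"fn": "servo_tool", "kwargs": {"series": [[0,0,-0.007,0,0,0,0.72],[0,0,-0.013,0,0,0,0.72],[0,0,-0.013,0,0,0,0.72]]}}

```text
time: 28.5
tool_pos: [0.5759, -0.2751, 0.0043]
tcp_rot: [-0.989, -2.982, -0.0]
wrist_force: [0.1, -0.2, -0.4]
width: 0.281
grip_force: 0.0
```

>>> {"fn": "servo_tool", "kwargs": {"series": [[0,0,-0.007,0,0,0,0.72],[0,0,-0.013,0,0,0,0.72],[0,0,-0.013,0,0,0,0.72]]}}

```text
time: 28.8
tool_pos: [0.5763, -0.2754, 0.0031]
tcp_rot: [0.989, 2.981, -0.0]
wrist_force: [-0.1, -0.0, 3.9]
width: 0.28
grip_force: 1.7
```

Disc contact at reported z of about 3.5 mm (disc at 28 mm), so real tips are about 24.5 mm above reported z. I rise so the tips sit about 8 mm above the disc, on the front bar, and grip.

>>> {"fn": "servo_tool", "kwargs": {"series": [[0,0,0.058,0,0,0,0.72],[0,0,0.058,0,0,0,0.72],[0,0,0.058,0,0,0,0.8],[0,0,0.058,0,0,0,0.9],[0,0,0.058,0,0,0,1],[0,0,0.058,0,0,0,1],[0,0,0.058,0,0,0,1],[0,0,0.058,0,0,0,1]], "newtons": 40}}

```text
time: 29.6
tool_pos: [0.5761, -0.2753, 0.0114]
tcp_rot: [0.989, 2.982, -0.0]
wrist_force: [-0.1, 0.2, 1.7]
width: 0.085
grip_force: 40.3
```

>>> {"fn": "servo_tool", "kwargs": {"series": [[0,0,0.1,0,0,0,1],[0,0,0.3,0,0,0,1],[0,0,0.6,0,0,0,1],[0,0,0.8,0,0,0,1],[0,0,0.8,0,0,0,1]]}}

```text
time: 30.1
tool_pos: [0.5802, -0.2773, 0.1388]
tcp_rot: [0.985, 2.971, -0.003]
wrist_force: [0.7, -0.2, -0.4]
width: 0.085
grip_force: 40.0
```

```bash
python3 - <<'E'
from fit import *
for c in("top","side"): bot.read_camera(c)
p=fit("tray",[.63,.1915,.1065],0,tol=60)
for c in("top","side"): fit("tray",[.63,.1915,.1065],0,cams=(c,),tol=60)
fit("rails",[.67,.254,.1065],0,tol=90)
for n,z in(("tray_corner",0),("cutout",.0125),("tray",0),("tie_clip",.15)):
  for c in("top","side"):
    for r in bot.mark_of(n,c)[:2]: print(n,c,round(r["score"],2),back(c,r["at"][1]*640,r["at"][0]*400,z).round(4))
# rolls: bright pixels inside tray
k=np.array(p[:2])
for c in("top","side"):
    im=bot.read_camera(c); g=cv2.cvtColor(im,cv2.COLOR_RGB2GRAY)
    u,v=proj(c,(p[0],p[1],.022)).round().astype(int); w=14
    a=cv2.resize(g[v-w:v+w,u-w:u+w],None,fx=14,fy=14,interpolation=3)
    cv2.imwrite(f"pics/tr_{c}.png",a)
cv2.imwrite("pics/tr.png",np.hstack([cv2.imread(f"pics/tr_{c}.png") for c in("top","side")]))
print(proj("top",(p[0],p[1],.024)),proj("side",(p[0],p[1],.024)),bot.read_state()["time"])
E
```

```text
tray top (0, np.int64(1238), 0.77)
tray side (3, np.int64(1101), 0.85)
tray [0.6282 0.1917 0.0998] yaw deg 5.7 1-IoU 0.044
tray top (0, np.int64(1238), 0.77)
tray [0.628  0.1909 0.0989] yaw deg 5.7 1-IoU 0.032
tray side (3, np.int64(1101), 0.85)
tray [0.6274 0.1922 0.1067] yaw deg 6.1 1-IoU 0.054
rails top (27, np.int64(955), 0.56)
rails side (20, np.int64(852), 0.89)
rails [0.6688 0.2561 0.0993] yaw deg 5.7 1-IoU 0.261
tray_corner top 0.92 [0.678  0.2545 0.    ]
tray_corner top 0.29 [ 0.5151 -0.3239  0.    ]
tray_corner side 0.81 [0.6731 0.2594 0.    ]
cutout top 0.58 [0.6285 0.1858 0.0125]
cutout side 0.83 [0.6162 0.1955 0.0125]
cutout side 0.45 [ 0.7347 -0.1603  0.0125]
tray top 0.87 [0.6221 0.1919 0.    ]
tray top 0.23 [0.6265 0.1869 0.    ]
tie_clip top 0.65 [ 0.4613 -0.0972  0.15  ]
tie_clip side 0.61 [ 0.4085 -0.2005  0.15  ]
tie_clip side 0.46 [ 0.5779 -0.2798  0.15  ]
[245.71457205 170.97039724] [306.20948677 164.0299726 ] 31.0
```

>>> {"fn": "servo_tool", "kwargs": {"series": [[0.04,0.3,0,0,0,-0.03,1],[0.08,0.6,0,0,0,-0.06,1],[0.12,1,0,0,0,-0.1,1],[0.12,1,0,0,0,-0.1,1]]}}

```text
time: 31.4
tool_pos: [0.5941, -0.1207, 0.1313]
tcp_rot: [-1.442, -2.79, -0.003]
wrist_force: [-0.2, -0.4, 0.5]
width: 0.085
grip_force: 40.0
```

>>> {"fn": "servo_tool", "kwargs": {"series": [[0.04,0.3,0,0,0,-0.03,1],[0.08,0.6,0,0,0,-0.06,1],[0.12,1,0,0,0,-0.1,1],[0.12,1,0,0,0,-0.1,1]]}}

```text
time: 31.8
tool_pos: [0.6124, 0.029, 0.1315]
tcp_rot: [-1.859, -2.532, -0.003]
wrist_force: [0.2, -1.3, 0.4]
width: 0.084
grip_force: 40.0
```

>>> {"fn": "servo_tool", "kwargs": {"series": [[0.04,0.3,-0.1,0,0,-0.03,1],[0.08,0.6,-0.2,0,0,-0.064,1],[0.11,0.95,-0.3,0,0,-0.064,1],[0.11,0.95,-0.3,0,0,-0.064,1],[0.11,0.95,-0.3,0,0,-0.064,1]]}}

```text
time: 32.3
tool_pos: [0.6281, 0.1678, 0.0854]
tcp_rot: [-2.102, -2.334, 0.003]
wrist_force: [0.3, -0.7, -0.0]
width: 0.086
grip_force: 40.0
```

```bash
python3 -c "
from h import *
s=bot.read_state();p=s['tool_pos'];r=s['tcp_rot'];print(p,((np.array([.6299,.1897,.02])-p)/.15).round(3),2*np.degrees(np.arctan2(r[1],r[0]))-90,s['wrist_force'],s['width'])"
```

```text
[0.62809692 0.16784588 0.08535081] [ 0.012  0.146 -0.436] -353.99369953148164 [ 0.31896458 -0.70980136 -0.03887622] 0.08585186857972094
```

>>> {"fn": "servo_tool", "kwargs": {"series": [[0.012,0.146,0,0,0,0,1],[0.012,0.146,-0.2,0,0,0,1],[0.012,0.146,-0.4,0,0,0,1],[0.012,0.146,-0.482,0,0,0,1],[0.012,0.146,-0.482,0,0,0,1],[0.012,0.146,-0.482,0,0,0,1]]}}

```text
time: 32.9
tool_pos: [0.6312, 0.1882, 0.0149]
tcp_rot: [2.107, 2.329, 0.001]
wrist_force: [0.1, -0.1, 0.3]
width: 0.084
grip_force: 40.0
```

```bash
python3 -c "
from h import *
s=bot.read_state();p=s['tool_pos'];print(p,s['wrist_force'])
save('side','ins.png',(265,125,345,185),10)
print([((proj('side',(p[0],p[1],z))-[265,125])*10).round() for z in (.0125,.024,.042)])"
```

```text
[0.6312199  0.1881631  0.01490533] [ 0.14033292 -0.13226963  0.30577209]
[array([429., 423.]), array([427., 393.]), array([425., 345.])]
```

View pics/ins.png

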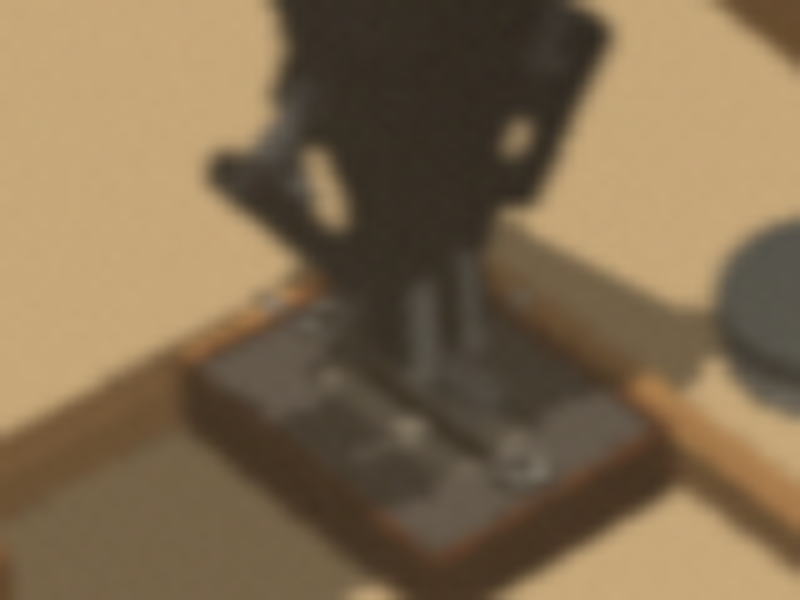

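The picture shows the tool over the middle of the cutout: the cuff links at (320,315) and (525,465) have their midpoint at (422,390), and the tool axis projects to (427,393). The tray is flush in the corner. I press down step by step.

>>> {"fn": "servo_tool", "kwargs": {"series": [[0,0,-0.02,0,0,0,1],[0,0,-0.035,0,0,0,1],[0,0,-0.05,0,0,0,1],[0,0,-0.05,0,0,0,1]]}}

```text
time: 33.35
tool_pos: [0.6301, 0.1892, 0.0063]
tcp_rot: [-2.106, -2.331, 0.001]
wrist_force: [-0.9, -0.6, -0.4]
width: 0.086
grip_force: 40.0
```

>>> {"fn": "servo_tool", "kwargs": {"series": [[0,0,-0.01,0,0,0,1],[0,0,-0.02,0,0,0,1],[0,0,-0.02,0,0,0,1]]}}

```text
time: 33.65
tool_pos: [0.6301, 0.1892, 0.0031]
tcp_rot: [-2.106, -2.33, 0.001]
wrist_force: [-0.1, 0.3, 0.0]
width: 0.086
grip_force: 40.0
```

>>> {"fn": "servo_tool", "kwargs": {"series": [[0,0,-0.01,0,0,0,1],[0,0,-0.02,0,0,0,1],[0,0,-0.02,0,0,0,1]]}}

```text
time: 33.95
tool_pos: [0.63, 0.1892, 0.0006]
tcp_rot: [-2.106, -2.33, 0.001]
wrist_force: [-2.6, -0.8, 1.8]
width: 0.089
grip_force: 40.4
```

>>> {"fn": "servo_tool", "kwargs": {"series": [[0,0,-0.007,0,0,0,1],[0,0,-0.013,0,0,0,1],[0,0,-0.013,0,0,0,1]]}}

```text
time: 34.25
tool_pos: [0.6304, 0.1892, -0.0006]
tcp_rot: [-2.107, -2.331, 0.0]
wrist_force: [-4.4, -0.8, 7.6]
width: 0.087
grip_force: 43.8
```

>>> {"fn": "servo_tool", "kwargs": {"series": [[0,0,-0.007,0,0,0,1],[0,0,-0.013,0,0,0,1],[0,0,-0.013,0,0,0,1]]}}

```text
time: 34.55
tool_pos: [0.6305, 0.1893, -0.0007]
tcp_rot: [2.107, 2.331, -0.0]
wrist_force: [-8.5, -2.5, 16.8]
width: 0.088
grip_force: 47.8
```

Tips now rest on the insert at the predicted height with the clip mostly in. I relax, open slightly, rise, shut, and press the bar from above.

>>> {"fn": "servo_tool", "kwargs": {"series": [[0,0,0.012,0,0,0,1],[0,0,0.012,0,0,0,0.9],[0,0,0.014,0,0,0,0.8],[0,0,0.014,0,0,0,0.78],[0,0,0.014,0,0,0,0.78],[0,0,0.1,0,0,0,0.78],[0,0,0.2,0,0,0,0.78],[0,0,0.2,0,0,0,1],[0,0,0.2,0,0,0,1],[0,0,0.2,0,0,0,1],[0,0,0.2,0,0,0,1]]}}

```text
time: 35.65
tool_pos: [0.6296, 0.189, 0.0258]
tcp_rot: [-2.106, -2.33, 0.002]
wrist_force: [-0.1, 0.2, 0.3]
width: -0.001
grip_force: 0.0
```

```bash
python3 -c "
from h import *
s=bot.read_state();p=s['tool_pos'];print(p,s['wrist_force'],s['width'])"
```

```text
[0.62964581 0.18901686 0.02583808] [-0.14398439  0.1561794   0.26501532] -0.001133793054869759
```

>>> {"fn": "servo_tool", "kwargs": {"series": [[0,0,-0.06,0,0,0,1],[0,0,-0.12,0,0,0,1],[0,0,-0.135,0,0,0,1],[0,0,-0.135,0,0,0,1]]}}

```text
time: 36.05
tool_pos: [0.6294, 0.1889, 0.005]
tcp_rot: [-2.106, -2.33, 0.003]
wrist_force: [-0.3, -0.2, -0.4]
width: 0.0
grip_force: 0.0
```

>>> {"fn": "servo_tool", "kwargs": {"series": [[0,0,-0.007,0,0,0,1],[0,0,-0.014,0,0,0,1],[0,0,-0.014,0,0,0,1]]}}

```text
time: 36.35
tool_pos: [0.6304, 0.1892, 0.0042]
tcp_rot: [2.107, 2.33, 0.0]
wrist_force: [0.4, -0.6, -0.1]
width: -0.001
grip_force: 0.0
```

>>> {"fn": "servo_tool", "kwargs": {"series": [[0,0,-0.007,0,0,0,1],[0,0,-0.014,0,0,0,1],[0,0,-0.014,0,0,0,1]]}}

```text
time: 36.65
tool_pos: [0.6308, 0.1893, 0.0027]
tcp_rot: [2.106, 2.33, 0.001]
wrist_force: [0.2, -0.0, 4.0]
width: 0.007
grip_force: 2.0
```

>>> {"fn": "servo_tool", "kwargs": {"series": [[0,0,-0.007,0,0,0,1],[0,0,-0.014,0,0,0,1],[0,0,-0.014,0,0,0,1]]}}

```text
time: 36.95
tool_pos: [0.6308, 0.1893, 0.0007]
tcp_rot: [2.106, 2.33, 0.001]
wrist_force: [-1.4, -0.6, 7.6]
width: 0.001
grip_force: 3.5
```

>>> {"fn": "servo_tool", "kwargs": {"series": [[0,0,-0.007,0,0,0,1],[0,0,-0.014,0,0,0,1],[0,0,-0.014,0,0,0,1]]}}

```text
time: 37.25
tool_pos: [0.6311, 0.1894, 0.0006]
tcp_rot: [2.106, 2.33, 0.001]
wrist_force: [-5.2, -1.6, 17.0]
width: -0.001
grip_force: 8.4
```

It bottoms hard at tip height of about 25.3 mm (home top is 25.5 mm). Retreat and check.

>>> {"fn": "servo_tool", "kwargs": {"series": [[0,0,0.02,0,0,0,1],[0,0,0.2,0,0,0,1],[0,0,0.5,0,0,0,1],[-0.3,-0.3,0.9,0,0,0,1],[-0.6,-0.7,0.9,0,0,0,1],[-1,-1,0.9,0,0,0,1],[-1,-1,0.9,0,0,0,1]]}}

```text
time: 37.95
tool_pos: [0.4997, 0.0572, 0.1297]
tcp_rot: [2.106, 2.331, -0.0]
wrist_force: [0.5, -1.4, -0.1]
width: -0.002
grip_force: 0.0
```

>>> {"fn": "servo_tool", "kwargs": {"series": [[-0.1,-0.3,0,0,0,0,1],[-0.2,-0.6,0,0,0,0,1],[-0.2,-0.9,0,0,0,0,1],[-0.2,-0.9,0,0,0,0,1]]}}

```text
time: 38.35
tool_pos: [0.4703, -0.0811, 0.1295]
tcp_rot: [2.112, 2.324, -0.002]
wrist_force: [0.5, 0.8, 0.3]
width: -0.001
grip_force: 0.0
```

```bash
python3 - <<'E'
from fit import *
for c in("top","side"): bot.read_camera(c)
fit("tray",[.63,.1915,.1065],0,tol=60); fit("rails",[.67,.254,.1065],0,tol=90)
p=fit("tie_clip",[.63,.19,1.67],.0125,tol=30)
for n,z in(("cologne",0),("jar",.028),("cedar",.028),("comb",.028),("turntable",0),("tin_mid",0),("glasses_case",0),("tie_clip",.0125)):
  for c in("top","side"):
    for r in bot.mark_of(n,c)[:2]: print(n,c,round(r["score"],2),back(c,r["at"][1]*640,r["at"][0]*400,z).round(3))
# clip brightness profile along/across cutout in the side view
im=bot.read_camera("side"); g=cv2.cvtColor(im,cv2.COLOR_RGB2GRAY)
a=np.radians(5.9)
for dx in np.arange(-.016,.0161,.004):
    print(round(dx*1e3),[int(g[tuple(proj("side",(.6295+dx*np.cos(a)-dy*np.sin(a),.191+dx*np.sin(a)+dy*np.cos(a),.025)).round().astype(int)[::-1])]) for dy in np.arange(-.042,.043,.007)])
print(bot.read_state()["time"],bot.read_state()["tool_pos"])
E
```

```text
tray top (0, np.int64(1196), 0.9)
tray side (22, np.int64(38), 0.59)
tray [0.628  0.1904 0.1092] yaw deg 6.3 1-IoU 0.516
rails top None
rails side (26, np.int64(637), 0.65)
rails [0.6685 0.2552 0.097 ] yaw deg 5.6 1-IoU 0.538
tie_clip top (109, np.int64(775), 0.69)
tie_clip side (93, np.int64(246), 0.82)Traceback (most recent call last):
  File "<stdin>", line 4, in <module>
  File "fit.py", line 33, in fit
    r=minimize(cost,sim[0],method="Nelder-Mead",options=dict(initial_simplex=np.array(sim),xatol=2e-4,fatol=1e-4,maxiter=120))
    res = _minimize_neldermead(fun, x0, args, callback, bounds=bounds,
                               **options)
    fsim[k] = func(sim[k])
              ~~~~^^^^^^^^
    fx = function(np.copy(x), *(wrapper_args + args))
  File "fit.py", line 29, in cost
    return e/len(ms)
           ~^~~~~~~~
ZeroDivisionError: division by zero
```

The arm blocks the side view, so I move further right, as before.

>>> {"fn": "servo_tool", "kwargs": {"series": [[0.2,-0.3,0.1,0,0,0,1],[0.4,-0.6,0.2,0,0,0,1],[0.7,-1,0.2,0,0,0,1],[0.7,-1,0.2,0,0,0,1]]}}

```text
time: 39.15
tool_pos: [0.5785, -0.2282, 0.1607]
tcp_rot: [2.104, 2.33, 0.001]
wrist_force: [-0.3, -0.1, -0.3]
width: -0.003
grip_force: 0.0
```

```bash
python3 - <<'E'
from fit import *
for c in("top","side"): bot.read_camera(c)
fit("tray",[.63,.1915,.1065],0,tol=60)
for n,z in(("cologne",0),("jar",.028),("cedar",.028),("comb",.028),("turntable",0),("tin_mid",0),("glasses_case",0),("tie_clip",.0125)):
  print(n,[(c,round(r["score"],2),back(c,r["at"][1]*640,r["at"][0]*400,z)[:2].round(3).tolist()) for c in("top","side") for r in bot.mark_of(n,c)[:2]])
im=bot.read_camera("side"); g=cv2.cvtColor(im,cv2.COLOR_RGB2GRAY)
a=np.radians(5.9)
for dx in np.arange(-.016,.0161,.004):
    print(round(dx*1e3),[int(g[tuple(proj("side",(.6295+dx*np.cos(a)-dy*np.sin(a),.191+dx*np.sin(a)+dy*np.cos(a),.025)).round().astype(int)[::-1])]) for dy in np.arange(-.042,.043,.007)])
print(bot.read_state()["time"])
E
```

```text
tray top (0, np.int64(1190), 0.87)
tray side (2, np.int64(1118), 0.72)
tray [0.6278 0.1901 0.1021] yaw deg 5.8 1-IoU 0.08
cologne [('top', 0.48, [0.464, 0.193]), ('side', 0.59, [0.458, 0.186])]
jar [('top', 0.51, [0.573, -0.393]), ('side', 0.83, [0.571, -0.384])]
cedar [('side', 0.86, [0.456, -0.283])]
comb [('top', 0.53, [0.461, -0.387]), ('side', 0.83, [0.467, -0.388])]
turntable [('top', 0.71, [0.517, -0.327]), ('side', 0.87, [0.518, -0.329]), ('side', 0.44, [0.638, 0.195])]
tin_mid [('top', 0.73, [0.759, 0.158]), ('side', 0.81, [0.768, 0.153])]
glasses_case [('top', 0.6, [0.739, -0.146]), ('side', 0.6, [0.738, -0.159])]
tie_clip [('top', 0.58, [0.631, 0.198]), ('top', 0.47, [0.476, -0.11]), ('side', 0.61, [0.627, 0.182]), ('side', 0.49, [0.464, -0.118])]
-16 [101, 120, 132, 123, 130, 132, 127, 130, 122, 125, 90, 98, 99]
-12 [97, 126, 128, 132, 131, 134, 133, 130, 123, 126, 95, 94, 97]
-8 [91, 109, 116, 106, 109, 111, 109, 117, 112, 98, 82, 88, 95]
-4 [95, 101, 114, 109, 116, 117, 121, 114, 119, 109, 89, 83, 95]
0 [93, 98, 127, 124, 125, 121, 124, 122, 128, 116, 86, 86, 100]
4 [103, 120, 129, 127, 133, 128, 132, 131, 130, 126, 100, 90, 102]
8 [110, 114, 132, 131, 130, 131, 133, 128, 127, 127, 94, 91, 96]
12 [102, 97, 121, 104, 98, 112, 103, 115, 110, 118, 84, 97, 98]
16 [98, 92, 85, 85, 86, 93, 87, 86, 84, 86, 85, 97, 99]
40.2
```

The clip shows between the rolls and the tray is home. The cologne mark is 8–15 mm off its first reading, so I compare it with the first picture.

```bash
python3 - <<'E'
from fit import *
for cam,(u,v) in(("top",(243,222)),("side",(256,183))):
    old=cv2.imread(f"pics/{cam}0.png"); new=bot.read_camera(cam)[:,:,::-1].copy(); w=14
    r=cv2.matchTemplate(new[v-w-12:v+w+12,u-w-12:u+w+12],old[v-w:v+w,u-w:u+w],cv2.TM_CCOEFF_NORMED)
    _,m,_,l=cv2.minMaxLoc(r); print(cam,"shift",l[0]-12,l[1]-12,round(m,3))
E
```

```text
top shift 0 0 0.999
side shift 0 0 1.0
```

The cologne has not moved. Hand in.

```bash
python3 -c "
from workcell import bot
print(bot.finish_job())"
```

```text
the job is handed in; nothing more can be done
None
```

I slid the tray home into the corner of the two rails, pressed the tie clip front bar up to the floor of the cutout (stop height and camera marks agree), left the cologne unmoved, and handed the job in at about 40 s.

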